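# Close the leaf press

### The arm

A 6-joint arm with a two-finger parallel gripper is mounted at the origin on the work surface. World frame = base frame: x ahead of the robot, y to its left, z up, the work surface at z = 0. Lengths are in m, angles in rad, forces in N, time in s.
With the tool pointing down it reaches from about 0.375 to 0.975 m from the base axis. Payload 3.8 kg.
Tool frame: the origin (TCP) lies midway between the tips of the shut fingers; the grasp point (between the pads) lies 19 mm behind it; z points along the fingers, y is the line along which they close (so a half turn about z gives the same grasp; the last joint's range is limited). The gripper opens to 85 mm and grips with 20 to 120 N. Pads are 22 mm wide; open, the fingers measure 114 mm over their backs; the gripper's body (76 mm by 85 mm) begins 54 mm behind the grasp point. The pads swing forward as they close: fully open they stand 13 mm farther back than shut.
Start: joints at [1.21, 0.264, 1.604, -0, 1.274, -0.037], TCP at [0.215, 0.64, 0.231] pointing down, gripper open.
Joint ranges: [-2.63, 2.63], [-0.94, 2.18], [0.31, 2.57], [-1.31, 4.45], [0, 2.66], [-2.55, 2.55]. Speed limits (rad/s): [2.57, 2.57, 3.14, 3.14, 3.14, 3.14].

### API

Orientations are given as a rotation vector (axis times angle).
In Python, from workcell import bot gives the robot as it stands.
- The arm moves only by the tool servo_tool, never from a script. Its argument "series" is a list of rows, each a list of 7 numbers: the shift along the world's x, y, z in units of 0.15 m (1.0 is 0.15 m), then the turn, a rotation vector about the world's x, y, z in units of 180 degrees (1.0 is 180 degrees), then the closure, from 0 (fully open) to 1 (shut). A call has 1 to 20 rows; each row is the pose to reach, as a shift and turn from the pose commanded when the call began, turning the shorter way round; what a row does not reach only later rows make up. A row lasts 1/10 s, in which the tool goes at most 50 mm and 8.59 degrees, less where a joint would pass 70% of its speed; a pose out of reach is approached as far as the arm can. A call with a number of a shift or a turn outside -1 to 1 is refused whole. A call with a gripper value outside its range is refused whole. The fingers move at their own pace and stop on an object; "newtons" is the grip in N (left out, the last holds). Time passes only in rows, so rows that repeat a pose let the fingers close. It gives the time, the measured TCP pose, the force, the opening and the grip force at its end, in the units of the state.
- bot.read_state(): the state, without advancing time (a new reading comes with each control period).
- bot.read_camera(name): name is "scene" or "top" or "wrist"; returns the picture (480x640x3 uint8, red, green, blue); there is no depth.
- bot.camera_info(name): a dict with "vertical_fov" (degrees; the focal length in pixels is half the picture's height over the tangent of half this angle, whatever the lens; pixels are square), "cx", "cy" (the principal point, pixels), "dist" ([k1, k2, p1, p2, k3] as OpenCV has them; the pictures are not rectified), "R" (3x3) and "t" (3): a world point X has camera coordinates R X + t. Camera axes: x right, y down, z forward; pixel columns grow to the right and rows downward; lengths in m; the calibration is good to about 2 mm. A picture is of the moment at which its call begins: read the wrist's pose just before it. camera_info takes no time and is no camera call; for the wrist camera it gives the pose at the moment of the call.
- bot.finish_job(): hands the job in; it is judged then, once.
Trained networks look in the newest picture that a camera, given by its name, has taken for a name from the list of things; names that differ only in an ending like _2 or _b are one class to them, and where a whole thing is asked for, a point or a joint stands for the part that bears it (a point fixed in the world has none). Each returns a list of dicts, best first, with "score" (0 to 1); they miss things now and then, are a little off and sometimes report something else, mostly with a low value. They report only what shows in the picture. A call takes as long as a camera call. They do not tell look-alikes from the thing itself.
- bot.recognise(target, camera): "box" ([left, top, right, bottom] as shares, 0 to 1, of the picture: columns of its width, rows of its height, round what is visible of it).
- bot.trace(target, camera): "mask" (480x640 bool, what is visible of it) and "box" ([left, top, right, bottom] as shares, 0 to 1, of the picture: columns of its width, rows of its height, round what is visible of it).
- bot.mark_of(target, camera): "at" ([row, column] as shares, 0 to 1, of the picture: columns of its width, rows of its height: a listed point, or the origin of a listed thing).
The state is a dict: "time": time; "q": joint angles; "joint_vel": joint speeds; "joint_torque": joint torques, N m; "tool_pos": TCP position; "tcp_rot": TCP orientation; "wrist_force": force on the tool from outside, world axes, zero at the start; "torque": the same for the moment, N m; "width": opening from 0.0 (shut) to 1.0 (fully open); "grip_force": force on a finger pad.
Only numpy, scipy, OpenCV 4.12 (cv2) and the standard library are available. Lean on these libraries where they do the work, as an engineer would, in place of code of your own. Each camera call takes 0.05 s, during which the arm holds its last target. There are 200 camera calls.

### The job

Close the leaf press: take the loose wooden top board (the one with a hole near each end) by its handle, bring it handle up over the two guide pins of the press and lower it, kept level, down the pins until it lies flat and fully home on the paper pad. Carry it all the way down rather than dropping it, let go, and leave the other things on the table where they are.

Things in the scene. Friction and masses are not known exactly. Their poses are not given: they have to be found in the camera images.
- press: Leaf press base, does not move: plywood board 200 x 140 x 18 mm lying flat, on its middle a card and paper pad 116 x 130 mm, 14 mm thick, with flat leaves on it; the pad's top is 32 mm above the table. Two upright steel guide pins stand at +80 and -80 mm along its x (long) axis, y = 0. Origin: centre of the underside; z up.
- press_seat (a point): Centre of the top of the pad, midway between the pins: where the centre of the top board's underside must come to lie; axes as press.
- pin_a (a point): Tip of the guide pin at +80 mm along the press's x: 12 mm in diameter, the last 10 mm a cone 4 mm across at the tip; tip 78 mm above the table, 46 mm above the pad.
- pin_b (a point): Tip of the other guide pin, alike, at -80 mm along the press's x.
- top_board: Loose top board of the press: plywood plate 200 x 140 x 15 mm, about 0.4 kg, flat on the table, handle up. Two round through holes, 16 mm in diameter, chamfered 2 mm, at +80 and -80 mm along its x (long) axis, y = 0; fits the pins either way round (half a turn about z makes no difference). Pale wooden bridge handle on top. Origin: centre of the plate's underside; z up.
- board_grip (a point): Centre of the top board's handle bar, 53 mm above the board's underside, over its middle; axes as top_board. The bar is 110 mm long (x), 24 mm wide (y), 24 mm tall, on a leg at each end with a 26 mm gap under it; its top is 65 mm above the underside. Fingers close along y.
- float: Smoothing board, a bystander that resembles the top board but is smaller and has NO holes: plywood plate 150 x 90 x 10 mm with a similar bridge handle 56 mm tall in all. Origin: centre of its underside. Leave it where it lies.
- bowl: White ceramic bowl, 190 mm across, 65 mm high, with a dark green foam brick and a white candle stub in it (110 mm high in all); origin at the centre of its underside. Bystander.
- candle: Brown-orange pillar candle, 64 mm across, 90 mm high, upright; origin at the centre of its underside. Bystander.
- foam_brick: Dark green florist's foam brick 110 x 75 x 50 mm; origin at the centre of its underside. Bystander.
- spool: Wooden spool, 60 mm across, 50 mm high, upright; origin at the centre of its underside. Bystander.
- mug: White mug, 80 mm across, 95 mm high; origin at the centre of its underside. Bystander.
Not all that is in view belongs to the job. Leave any orange look-alike of the top_board alone.

How it is judged:
On the way:
1. the top board is threaded on both guide pins, level, and still held in the fingers above the pad (z of top_board in the frame of press_seat between 0.005 and 0.042 m and horizontal distance between top_board and press_seat below 0.008 m and angle between top_board's own z axis and vertical below 0.12 rad and angle between the x axis of top_board and the x axis of press_seat, either way round below 0.08 rad and contact force between the fingers and top_board above 0.5 N), for 0.1 s.
At the end, for the whole second after the job is handed in: The top board lies at rest, handle up, on the pad of the press with both pins through its holes: its underside within 4 mm of the pad's top, within 6 mm of centred, within 0.03 rad of level and lined up with the pins within 0.06 rad (z of top_board in the frame of press_seat between -0.004 and 0.004 m and horizontal distance between top_board and press_seat below 0.006 m and angle between top_board's own z axis and vertical below 0.03 rad and angle between the x axis of top_board and the x axis of press_seat, either way round below 0.06 rad and linear speed of top_board below 0.02 m/s); the robot touches nothing.
It fails at once if the top board is tilted by more than 0.25 rad while on the guide pins (horizontal distance between top_board and press_seat below 0.03 m and z of top_board in the frame of press_seat below 0.046 m and angle between top_board's own z axis and vertical above 0.25 rad).
It fails at once if the top board is dropped: it falls onto the press faster than 0.45 m/s (about a 10 mm fall) while not held (horizontal distance between top_board and press_seat below 0.1 m and z of top_board in the frame of press_seat below 0.15 m and linear speed of top_board above 0.45 m/s and contact force between the fingers and top_board below 0.2 N).
It fails at once if another thing on the table is shifted by more than 30 mm (distance of any of float, bowl, candle, foam_brick, spool, mug from where it was at the start of the episode above 0.03 m).
It also fails if it takes over 56 s, if anything falls off the work surface, if the arm or the gripper's body presses on something with over 40 N, if the wrist force passes 120 N, or if a joint passes its speed limit or range.

## Working session

There is one attempt and no reset: what is moved stays moved. The work goes in short steps, Python scripts to look and compute and a tool call to move; the robot and the scene stay as the last step left them, time stands still between calls to the robot, and variables do not carry over. Pictures are saved under pics/ and viewed, at most 10 in all, crops included, and the job is handed in when it is done.

Besides the shell and the picture viewer there is one more tool, called after ">>>" as name(argument=value, ...) on one line, values as JSON. servo_tool: Moves the arm, as the interface text tells. Shifts and turns lie within -1 to 1; 1 stands for 0.15 m of shift or 180 degrees of turn. Its arguments: {"type":"object","properties":{"series":{"type":"array","items":{"type":"array","items":{"type":"number"}}},"newtons":{"type":"number"}},"required":["series"]}

```bash
mkdir -p pics
cat > h.py <<'E'
import numpy as np, cv2
from workcell import bot
def K(i):
    f=240/np.tan(np.radians(i["vertical_fov"])/2); return np.array([[f,0,i["cx"]],[0,f,i["cy"]],[0,0,1.]])
def w(i,uv,z):
    "pixels (col,row) -> world points on the plane z"
    n=cv2.undistortPoints(np.array(uv,float).reshape(-1,1,2),K(i),np.array(i["dist"],float)).reshape(-1,2)
    R=np.array(i["R"]);t=np.array(i["t"]);c=-R.T@t
    d=np.c_[n,np.ones(len(n))]@R
    return c+d*((z-c[2])/d[:,2])[:,None]
def px(i,X):
    return cv2.projectPoints(np.array(X,float).reshape(-1,1,3),cv2.Rodrigues(np.array(i["R"]))[0],np.array(i["t"],float),K(i),np.array(i["dist"],float))[0].reshape(-1,2)
def snap(c,n):
    i=bot.camera_info(c); im=bot.read_camera(c); cv2.imwrite(f"pics/{n}.png",im[:,:,::-1]); return i,im
def at(t,c): return [(round(d["score"],2),d["at"][1]*640,d["at"][0]*480) for d in bot.mark_of(t,c)]
E
python3 - <<'E'
from h import *
np.set_printoptions(precision=4,suppress=True)
for c in("top","scene"):
    i,im=snap(c,c+"0")
    print(c,-np.array(i["R"]).T@i["t"])
    for t,z in(("pin_a",.078),("pin_b",.078),("press_seat",.032),("board_grip",.065),("top_board",0),("press",0)):
        for s,u,v in at(t,c)[:4]: print(t,s,round(u),round(v),w(i,[u,v],z)[0][:2])
s=bot.read_state();print(s["time"],s["tool_pos"],s["tcp_rot"],s["wrist_force"])
E
```

```text
top [ 0.2709 -0.0155  1.3036]
pin_a 0.88 175 264 [0.3973 0.3338]
pin_a 0.58 377 140 [ 0.715  -0.1706]
pin_b 0.88 175 264 [0.3973 0.3338]
pin_b 0.58 377 140 [ 0.715  -0.1706]
press_seat 0.6 186 238 [0.4682 0.3227]
board_grip 0.95 163 352 [0.1829 0.3587]
board_grip 0.83 308 207 [0.5435 0.0067]
board_grip 0.75 445 353 [ 0.1816 -0.3266]
board_grip 0.22 379 145 [ 0.7078 -0.176 ]
top_board 0.94 442 351 [ 0.1802 -0.3357]
top_board 0.77 311 214 [0.537  0.0009]
top_board 0.72 174 354 [0.1739 0.3508]
press 0.92 193 242 [0.4627 0.3106]
scene [1.1928 0.1244 1.3062]
pin_a 0.94 450 233 [0.3967 0.3428]
pin_a 0.68 425 278 [0.5419 0.2873]
pin_a 0.27 170 311 [ 0.7369 -0.3251]
pin_b 0.94 450 233 [0.3967 0.3428]
pin_b 0.68 425 278 [0.5419 0.2873]
pin_b 0.27 170 311 [ 0.7369 -0.3251]
press_seat 0.68 435 264 [0.4713 0.3149]
board_grip 0.98 221 143 [ 0.1864 -0.3443]
board_grip 0.94 452 174 [0.184  0.3417]
board_grip 0.86 312 265 [ 0.5455 -0.0043]
board_grip 0.16 426 277 [0.5295 0.289 ]
top_board 0.89 232 158 [ 0.1858 -0.32  ]
top_board 0.69 316 276 [0.5427 0.0059]
top_board 0.61 450 183 [0.1671 0.3489]
press 0.97 436 267 [0.4602 0.3224]
0.7 [0.2148 0.6399 0.2313] [0.5063 3.1005 0.0002] [-0.9182  0.6192 -0.8875]
```

View pics/top0.png

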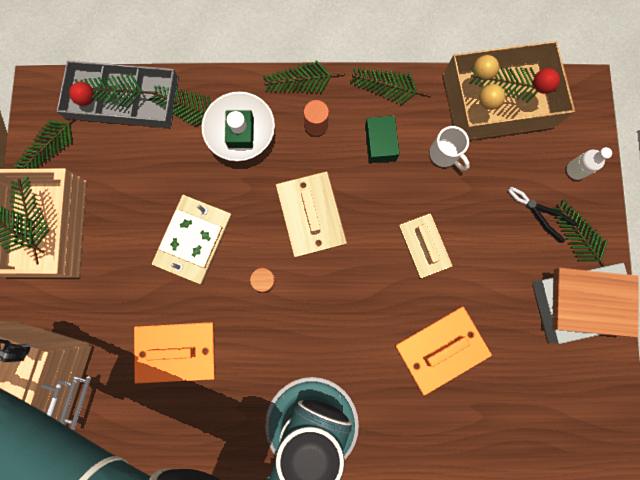

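View pics/scene0.png

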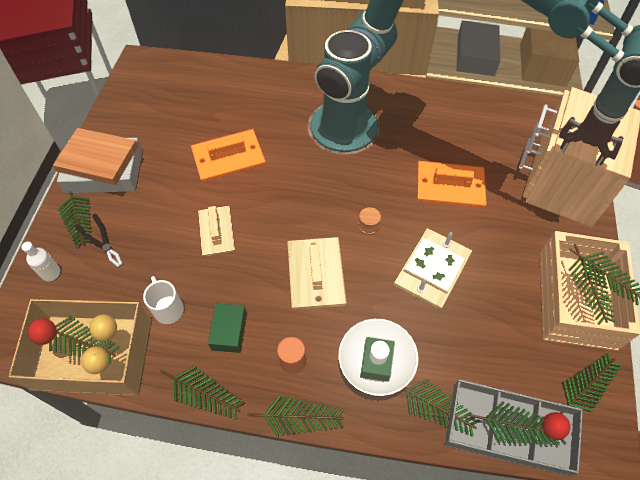

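Candidates in the top picture are the pale plate with two holes at (311,214), the small pale float without holes at (426,245), and the orange plates at (174,352) and (443,351). The plate at (311,214) fits: it is plain wood, larger, and has a hole near each end. I'll confirm it in an enlarged crop, together with the press.

Run:
```python
from h import *
np.set_printoptions(precision=4,suppress=True)
im=cv2.imread("pics/top0.png")
a=cv2.resize(im[165:265,265:355],None,fx=4.4,fy=5.5*.8,interpolation=cv2.INTER_CUBIC)
b=cv2.resize(im[190:290,148:238],None,fx=4.4,fy=4.4,interpolation=cv2.INTER_CUBIC)
cv2.imwrite("pics/crop1.png",np.hstack([a,b]))
for c in("top","scene"):
    i=bot.camera_info(c); bot.read_camera(c)
    for t,z in(("top_board",.015),("press",.018)):
        for m in bot.trace(t,c)[:4]:
            p=cv2.findContours(m["mask"].astype(np.uint8),0,2)[0]; p=max(p,key=cv2.contourArea)
            r=cv2.minAreaRect((w(i,p.reshape(-1,2),z)[:,:2]*1000).astype(np.float32)); print(c,t,round(m["score"],2),r)
```

```text
top top_board 0.95 ((178.00439453125, 344.1171569824219), (143.68931579589844, 201.6631622314453), 2.850557804107666)
top top_board 0.87 ((183.822998046875, -335.1227722167969), (143.96829223632812, 204.99456787109375), 28.74483871459961)
top top_board 0.71 ((535.4519653320312, 1.3595123291015625), (203.84571838378906, 141.8978271484375), 14.792007446289062)
top press 0.56 ((468.46826171875, 310.32843017578125), (143.73452758789062, 203.38063049316406), 67.72063446044922)
scene top_board 0.81 ((180.8258819580078, 349.0113525390625), (152.38174438476562, 206.65020751953125), 2.39738130569458)
scene top_board 0.74 ((538.7509765625, 2.817138671875), (209.35516357421875, 140.4552764892578), 14.523067474365234)
scene top_board 0.63 ((185.81130981445312, -329.0899353027344), (152.65284729003906, 205.60018920898438), 28.05392837524414)
scene press 0.71 ((461.3152770996094, 317.55377197265625), (141.09278869628906, 230.5839385986328), 68.1856460571289)
scene press 0.62 ((538.8597412109375, 3.7882461547851562), (207.30975341796875, 140.52745056152344), 14.123370170593262)
scene press 0.4 ((453.13958740234375, -293.0046691894531), (161.31785583496094, 93.56423950195312), 20.338220596313477)
scene press 0.17 ((351.8131103515625, 124.57926177978516), (89.15059661865234, 60.20660400390625), 2.213670492172241)
```

View pics/crop1.png

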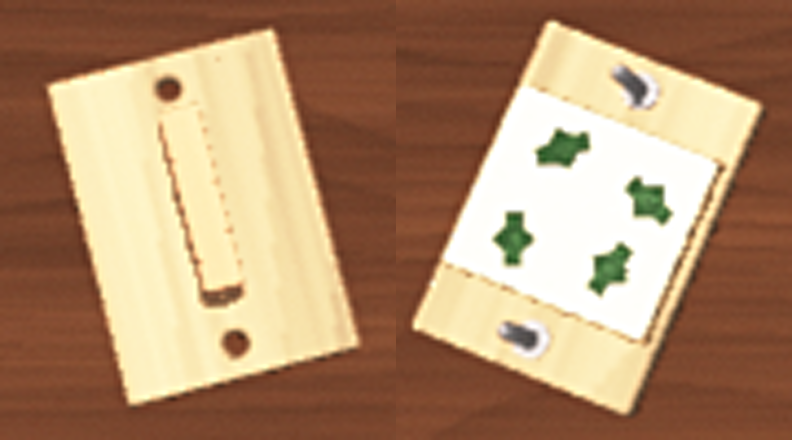

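The crop confirms it: the plate at (311,214) has holes at (303,185) and (319,243), with the handle along its long axis. The press pins are near (203,210) and (177,266). I'll look at the press from near on the way, since the arm passes over it.

>>> servo_tool(series=[[0.8, -1, 0.3, 0, 0, 0, 0], [0.8, -1, 0.3, 0, 0, 0, 0], [0.8, -1, 0.3, 0, 0, 0, 0], [0.8, -1, 0.3, 0, 0, 0, 0]])

```text
time: 1.4
tool_pos: [0.3357, 0.4884, 0.2769]
tcp_rot: [0.505, 3.1, 0.0]
wrist_force: [-0.4, 1.2, -0.3]
width: 1.001
grip_force: 0.0
```

>>> servo_tool(series=[[0.8, -1, 0.3, 0, 0, 0, 0], [0.8, -1, 0.3, 0, 0, 0, 0], [0.8, -1, 0.3, 0, 0, 0, 0], [0.8, -1, 0.3, 0, 0, 0, 0], [0.8, -1, 0.3, 0, 0, 0, 0], [0.8, -1, 0.3, 0, 0, 0, 0]])

```text
time: 2.0
tool_pos: [0.4555, 0.3392, 0.3218]
tcp_rot: [0.511, 3.1, 0.002]
wrist_force: [-0.5, 0.5, -0.1]
width: 1.002
grip_force: 0.0
```

Run:
```python
from h import *
np.set_printoptions(precision=4,suppress=True)
s=bot.read_state();print(s["time"],s["tool_pos"],s["tcp_rot"],s["joint_vel"])
c="wrist";i,im=snap(c,"w1");print(-np.array(i["R"]).T@i["t"])
for t,z in(("pin_a",.078),("press_seat",.032)):
    for sc,u,v in at(t,c)[:4]: print(t,sc,round(u),round(v),w(i,[u,v],z)[0][:2])
print(px(i,[[.466+.08*np.cos(.39),.314-.08*np.sin(.39),.078],[.466-.08*np.cos(.39),.314+.08*np.sin(.39),.078]]))
```

```text
2.0 [0.4555 0.3392 0.3218] [0.5108 3.0995 0.0017] [ 0.0423  0.009   0.0144  0.0083 -0.0003  0.002 ]
[0.3834 0.3625 0.4647]
pin_a 0.92 295 141 [0.3939 0.3405]
pin_a 0.67 293 290 [0.5417 0.2864]
press_seat 0.79 297 212 [0.4705 0.3138]
[[289.9677 289.273 ]
 [297.7778 137.5121]]
```

View pics/w1.png

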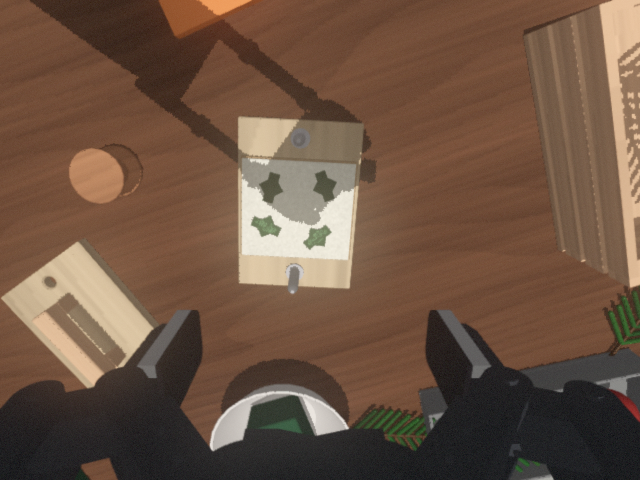

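Run:
```python
from h import *
np.set_printoptions(precision=4,suppress=True)
im=cv2.imread("pics/w1.png")
f=lambda r,c:cv2.resize(im[r:r+50,c:c+50],None,fx=8,fy=8,interpolation=cv2.INTER_CUBIC)
cv2.imwrite("pics/crop2.png",np.hstack([f(115,275),f(255,270)]))
i=bot.camera_info("wrist"); bot.read_camera("wrist")
for m in bot.trace("press","wrist")[:2]:
    p=max(cv2.findContours(m["mask"].astype(np.uint8),0,1)[0],key=cv2.contourArea)
    print(m["score"],cv2.minAreaRect((w(i,p.reshape(-1,2),.018)[:,:2]*1000).astype(np.float32)))
```

```text
0.61 ((472.96435546875, 312.9996337890625), (140.96078491210938, 210.31411743164062), 68.30123901367188)
```

View pics/crop2.png

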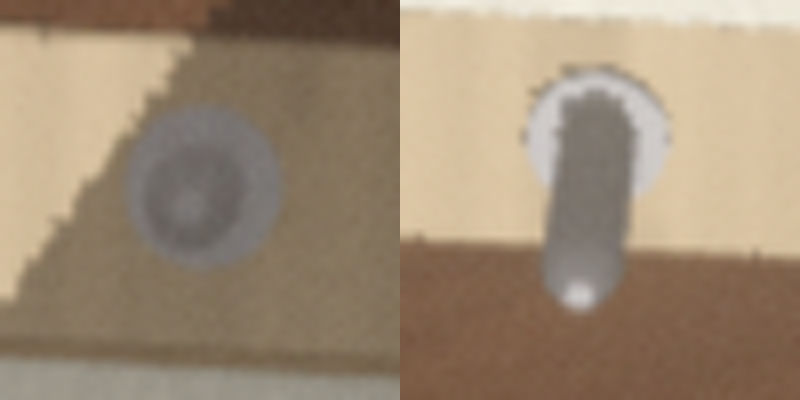

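The pin tips are clear: the far one at (298.3,139.9), the near one at (292.0,291.1). The white washers round the feet are at (299.9,137.9) and (294.3,271.8).

Run:
```python
from h import *
np.set_printoptions(precision=4,suppress=True)
i=bot.camera_info("wrist")
for z,p in((.078,[[298.3,139.9],[292,291.1]]),(.018,[[299.9,137.9],[294.3,271.8]])):
    q=w(i,p,z)[:,:2];d=q[1]-q[0];print(q,q.mean(0),np.linalg.norm(d),np.degrees(np.arctan2(d[1],d[0])))
i=bot.camera_info("top")
q=w(i,[[265+168/4.4-.4,165+89/4.4-.4],[265+236/4.4-.4,165+343/4.4-.4]],.015)[:,:2];d=q[0]-q[1];print(q.mean(0),np.linalg.norm(d),np.degrees(np.arctan2(d[1],d[0])))
```

```text
[[0.392  0.3453]
 [0.5403 0.287 ]] [0.4662 0.3162] 0.15931566479182038 -21.45245113674466
[[0.3921 0.3448]
 [0.5414 0.2863]] [0.4667 0.3155] 0.16025057841220594 -21.39244546011849
[0.5364 0.0009] 0.1600765459916104 14.758826217735267
```

>>> servo_tool(series=[[0.27, -1, 0, 0, 0, 0.186, 0], [0.27, -1, 0, 0, 0, 0.186, 0], [0.27, -1, 0, 0, 0, 0.186, 0], [0.27, -1, 0, 0, 0, 0.186, 0]])

```text
time: 2.65
tool_pos: [0.4953, 0.1879, 0.3209]
tcp_rot: [0.385, -3.118, 0.002]
wrist_force: [0.4, 1.2, 0.5]
width: 0.999
grip_force: 0.0
```

>>> servo_tool(series=[[0.27, -1, 0, 0, 0, 0, 0], [0.27, -1, 0, 0, 0, 0, 0], [0.27, -1, 0, 0, 0, 0, 0], [0.27, -1, 0, 0, 0, 0, 0], [0.27, -1, 0, 0, 0, 0, 0], [0.27, -1, 0, 0, 0, 0, 0]])

```text
time: 3.25
tool_pos: [0.5354, 0.0413, 0.321]
tcp_rot: [0.377, -3.118, -0.001]
wrist_force: [-0.5, 0.3, 0.2]
width: 0.997
grip_force: 0.0
```

Run:
```python
from h import *
np.set_printoptions(precision=4,suppress=True)
s=bot.read_state();r=s["tcp_rot"];print(s["time"],s["tool_pos"],r,2*np.degrees(np.arctan2(r[1],r[0])),s["q"])
c="wrist";i,im=snap(c,"w2");print(-np.array(i["R"]).T@i["t"])
for t,z in(("board_grip",.053),("top_board",0)):
    for sc,u,v in at(t,c)[:4]: print(t,sc,round(u),round(v),w(i,[u,v],z)[0][:2])
for m in bot.trace("top_board",c)[:2]:
    p=max(cv2.findContours(m["mask"].astype(np.uint8),0,1)[0],key=cv2.contourArea)
    print(m["score"],cv2.minAreaRect((w(i,p.reshape(-1,2),.015)[:,:2]*1000).astype(np.float32)))
```

```text
3.25 [0.5354 0.0413 0.321 ] [ 0.3775 -3.1182 -0.0014] -166.19443303941623 [ 0.0301 -0.0421  1.7784  0.0008  1.406  -1.7818]
[0.4617 0.0224 0.4639]
board_grip 0.7 278 187 [0.5345 0.0023]
top_board 0.74 284 182 [0.5369 0.0054]
0.62 ((535.5333862304688, 2.309814453125), (199.9869842529297, 140.4383087158203), 14.86293888092041)
```

View pics/w2.png

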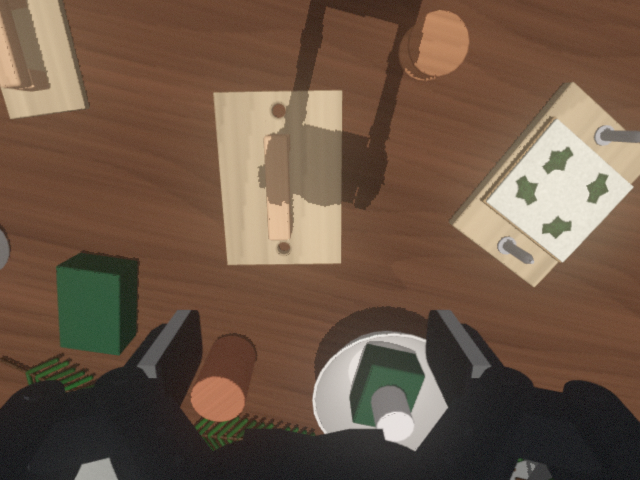

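The holes show at (278,110) and (284,248) and the handle between them, in agreement with (0.536, 0.002) and 14.8°. Descending to grasp.

>>> servo_tool(series=[[0.005, -0.265, -0.33, 0, 0, 0.0055, 0], [0.005, -0.265, -0.66, 0, 0, 0.0055, 0], [0.005, -0.265, -0.95, 0, 0, 0.0055, 0], [0.005, -0.265, -0.95, 0, 0, 0.0055, 0], [0.005, -0.265, -0.95, 0, 0, 0.0055, 0]], newtons=60)

```text
time: 3.95
tool_pos: [0.5355, 0.001, 0.178]
tcp_rot: [0.404, -3.112, -0.001]
wrist_force: [-0.6, 0.4, 0.2]
width: 1.001
grip_force: 0.0
```

>>> servo_tool(series=[[0, 0, -0.2, 0, 0, 0, 0], [0, 0, -0.4, 0, 0, 0, 0], [0, 0, -0.6, 0, 0, 0, 0], [0, 0, -0.8, 0, 0, 0, 0], [0, 0, -0.96, 0, 0, 0, 0], [0, 0, -0.96, 0, 0, 0, 0], [0, 0, -0.96, 0, 0, 0, 0]])

```text
time: 4.65
tool_pos: [0.5392, 0.0005, 0.0376]
tcp_rot: [-0.403, 3.112, -0.001]
wrist_force: [-0.1, -0.2, -0.2]
width: 1.003
grip_force: 0.0
```

>>> servo_tool(series=[[0, 0, 0, 0, 0, 0, 1], [0, 0, 0, 0, 0, 0, 1], [0, 0, 0, 0, 0, 0, 1], [0, 0, 0, 0, 0, 0, 1], [0, 0, 0, 0, 0, 0, 1], [0, 0, 0, 0, 0, 0, 1], [0, 0, 0, 0, 0, 0, 1], [0, 0, 0, 0, 0, 0, 1], [0, 0, 0, 0, 0, 0, 1], [0, 0, 0, 0, 0, 0, 1]])

```text
time: 5.65
tool_pos: [0.5372, 0.0004, 0.0357]
tcp_rot: [-0.402, 3.114, 0.0]
wrist_force: [-1.2, 1.2, 5.5]
width: 0.269
grip_force: 61.6
```

Gripped (opening about 23 mm). Lifting, then carrying over.

>>> servo_tool(series=[[0, 0, 0.1, 0, 0, 0, 1], [0, 0, 0.3, 0, 0, 0, 1], [0, 0, 0.5, 0, 0, 0, 1], [0, 0, 0.7, 0, 0, 0, 1], [0, 0, 0.9, 0, 0, 0, 1], [0, 0, 0.95, 0, 0, 0, 1]])

```text
time: 6.25
tool_pos: [0.5385, -0.0001, 0.1813]
tcp_rot: [-0.402, 3.11, -0.002]
wrist_force: [0.7, 0.1, -4.5]
width: 0.273
grip_force: 60.3
```

>>> servo_tool(series=[[-0.05, 0.15, 0, 0, 0, -0.03, 1], [-0.1, 0.4, 0, 0, 0, -0.06, 1], [-0.15, 0.65, 0, 0, 0, -0.09, 1], [-0.2, 0.9, 0, 0, 0, -0.12, 1], [-0.23, 1, 0, 0, 0, -0.14, 1]])

```text
time: 6.75
tool_pos: [0.4999, 0.1526, 0.1755]
tcp_rot: [-0.289, -3.125, -0.0]
wrist_force: [0.0, -0.2, -4.6]
width: 0.274
grip_force: 60.5
```

>>> servo_tool(series=[[-0.05, 0.25, 0, 0, 0, -0.03, 1], [-0.1, 0.5, 0, 0, 0, -0.06, 1], [-0.15, 0.75, 0, 0, 0, -0.06, 1], [-0.2, 0.93, 0, 0, 0, -0.06, 1], [-0.24, 1, 0, 0, 0, -0.06, 1], [-0.24, 1, 0, 0, 0, -0.06, 1]])

```text
time: 7.35
tool_pos: [0.4642, 0.3007, 0.1757]
tcp_rot: [-0.575, -3.086, 0.003]
wrist_force: [-0.2, 0.4, -4.7]
width: 0.268
grip_force: 60.9
```

Run:
```python
from h import *
np.set_printoptions(precision=4,suppress=True)
s=bot.read_state();r=s["tcp_rot"];print(s["time"],s["tool_pos"],r,2*np.degrees(np.arctan2(r[1],r[0])),s["wrist_force"],s["grip_force"],s["q"])
for c in("wrist","top"):
    i,im=snap(c,c+"3")
    for m in bot.trace("top_board",c)[:3]:
        p=max(cv2.findContours(m["mask"].astype(np.uint8),0,1)[0],key=cv2.contourArea)
        print(c,round(m["score"],2),cv2.minAreaRect((w(i,p.reshape(-1,2),s["tool_pos"][2]-.0357+.015)[:,:2]*1000).astype(np.float32)))
cv2.imwrite("pics/v3.png",np.vstack([cv2.imread("pics/wrist3.png")[:330],cv2.resize(cv2.imread("pics/top3.png")[180:300,120:300],(640,427))[:270]]))
```

```text
7.35 [0.4642 0.3007 0.1757] [-0.5755 -3.086   0.0033] -201.12684774389314 [-0.2167  0.3936 -4.682 ] 60.858800411224365 [ 0.5297  0.0788  1.925  -0.      1.141  -0.6724]
top 0.9 ((193.0814971923828, -300.6761474609375), (127.52140808105469, 180.25013732910156), 29.341400146484375)
top 0.74 ((484.4048156738281, 290.11956787109375), (147.48822021484375, 167.23194885253906), 68.28447723388672)
top 0.63 ((432.9974060058594, -265.984619140625), (134.6985626220703, 84.30919647216797), 19.879209518432617)
```

View pics/v3.png

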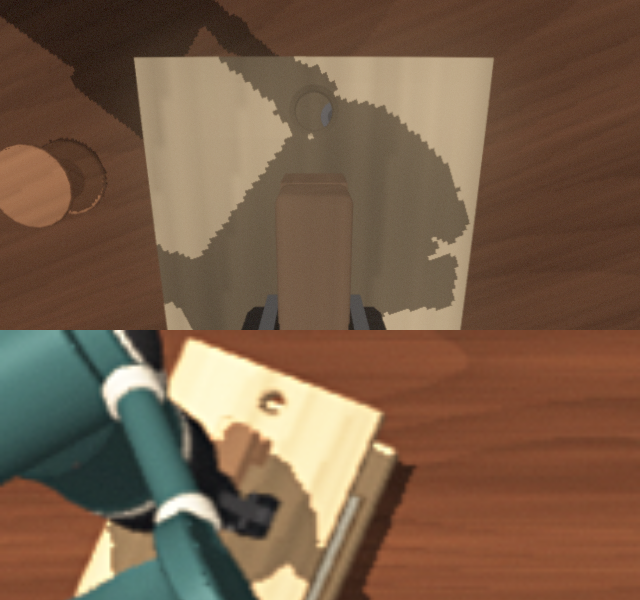

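The wrist view shows the near-base hole at about (313,111), with a glimpse of the pin's side in it; the far edge is level from (134,58) to (494,58). Working out the board's pose in the hand.

Run:
```python
from h import *
np.set_printoptions(precision=4,suppress=True)
s=bot.read_state();i=bot.camera_info("wrist");im=cv2.imread("pics/wrist3.png")
z=s["tool_pos"][2]-.0357+.015
q=w(i,[[134.5,58],[494,58],[313,111]],z)[:,:2];e=q[0]-q[1];print(q,np.linalg.norm(e),np.degrees(np.arctan2(e[1],e[0]))-90)
n=np.array([-e[1],e[0]])/np.linalg.norm(e); n*=np.sign(n[0])
print("dir",np.degrees(np.arctan2(n[1],n[0])),"centre from edge",(q[0]+q[1])/2+.1*n,"from hole",q[2]+.08*n,"tcp",s["tool_pos"])
a=np.radians(-21.4)
print("pin predicted px",px(i,[[.4665-.08*np.cos(a),.3158-.08*np.sin(a),h] for h in(.078,.068,.018)]))
cv2.imwrite("pics/c3.png",np.hstack([cv2.resize(im[80:140,280:345],None,fx=6,fy=6,interpolation=2),cv2.resize(im[40:100,115:180],None,fx=3,fy=6,interpolation=2),cv2.resize(im[40:100,455:520],None,fx=3,fy=6,interpolation=2)]))
```

```text
[[0.3471 0.2694]
 [0.3979 0.4001]
 [0.391  0.327 ]] 0.1402728438970874 -201.23348190523262
dir -21.233481905232594 centre from edge [0.4657 0.2985] from hole [0.4656 0.2981] tcp [0.4661 0.2988 0.1767]
pin predicted px [[342.0877 104.9609]
 [340.9427 105.672 ]
 [336.3674 108.5144]]
```

View pics/c3.png

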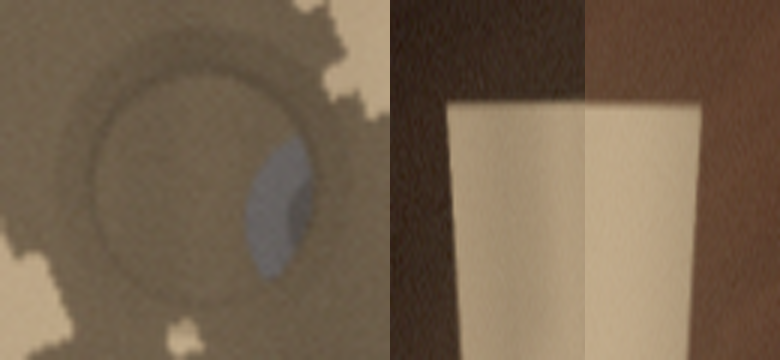

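The washer arc in the hole sits at about row 114, centre column ≈335, so the board needs about 17 mm more in +y. I'll shift, stop 12 mm above the tips and look again.

>>> servo_tool(series=[[0.02, 0.05, 0, 0, 0, -0.001, 1], [0.02, 0.11, 0, 0, 0, -0.001, 1], [0.02, 0.11, -0.15, 0, 0, -0.001, 1], [0.02, 0.11, -0.32, 0, 0, -0.001, 1], [0.02, 0.11, -0.32, 0, 0, -0.001, 1], [0.02, 0.11, -0.32, 0, 0, -0.001, 1]])

```text
time: 8.15
tool_pos: [0.4688, 0.3166, 0.129]
tcp_rot: [-0.585, -3.086, 0.001]
wrist_force: [0.7, -0.5, -4.2]
width: 0.273
grip_force: 60.7
```

Run:
```python
from h import *
np.set_printoptions(precision=4,suppress=True)
P=[];C=[]
for k in range(6):
    s=bot.read_state();P.append(np.r_[s["tool_pos"],s["tcp_rot"]]);i,im=snap("wrist","w4");C.append(-np.array(i["R"]).T@i["t"])
print(np.array(P),np.array(C))
c=np.hstack([cv2.resize(im[70:150,270:355],None,fx=6,fy=6,interpolation=2)]);cv2.imwrite("pics/c4.png",c)
a=np.radians(-21.4)
print("pin predicted px",px(i,[[.4665-.08*np.cos(a),.3158-.08*np.sin(a),h] for h in(.078,.068,.018)]))
i,im=snap("scene","s4"); g=cv2.resize(im[210:330,380:490,::-1],None,fx=4,fy=4,interpolation=2)
cv2.imwrite("pics/c4.png",np.hstack([c[:480],g[:,:288]]))
```

```text
[[ 0.4688  0.3166  0.129  -0.5848 -3.0855  0.0014]
 [ 0.4697  0.3172  0.1301  0.5849  3.0859  0.0012]
 [ 0.4701  0.3174  0.1308  0.5845  3.0849  0.0027]
 [ 0.4703  0.3175  0.1311  0.5845  3.0844  0.0034]
 [ 0.4702  0.3174  0.1311  0.5844  3.0844  0.0034]
 [ 0.47    0.3173  0.1309  0.5845  3.0847  0.003 ]] [[0.3982 0.3435 0.2719]
 [0.3988 0.3439 0.273 ]
 [0.3991 0.344  0.2736]
 [0.3991 0.3441 0.2738]
 [0.3991 0.344  0.2738]
 [0.399  0.3439 0.2737]]
pin predicted px [[308.9502 107.0122]
 [309.1078 107.7419]
 [309.7093 110.528 ]]
```

View pics/c4.png

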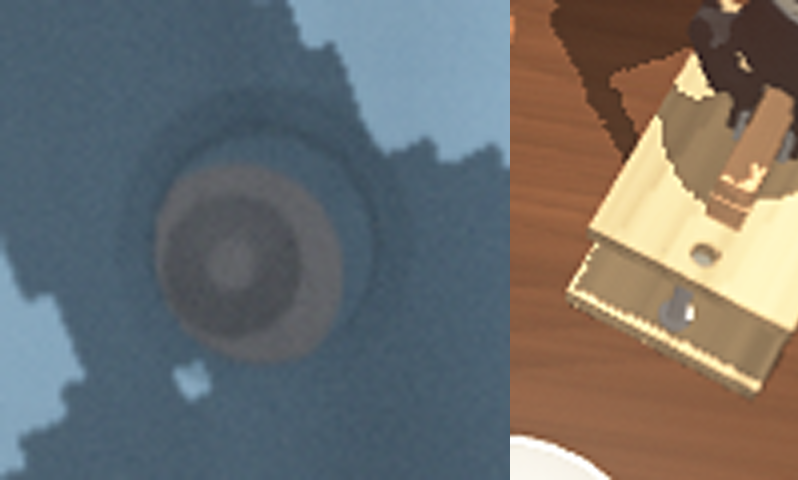

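The pin tip shows through the hole at (308.3,113.3); the hole's throat is centred at about (313.4,110.3).

Run:
```python
from h import *
np.set_printoptions(precision=4,suppress=True)
s=bot.read_state();print(s["tool_pos"]);i=bot.camera_info("wrist");print(K(i)[0,0])
zb=s["tool_pos"][2]-.0357
t=w(i,[[308.3,113.3]],.078)[0];wa=w(i,[[270+250/6,70+262/6]],.018)[0]
for z in(zb+.013,zb+.0):
    h=w(i,[[313.4,110.3],[313.4-18.1,110.3],[313.4+18.1,110.3]],z);print(h[0],"diam",np.linalg.norm(h[1]-h[2]),"tip-hole",t-h[0],"washer-hole",wa-h[0])
```

```text
[0.4697 0.317  0.1304]
386.8305201387104
[0.3945 0.3458 0.1077] diam 0.014712956072595443 tip-hole [-0.0004 -0.0024 -0.0297] washer-hole [-0.0008 -0.0006 -0.0897]
[0.3942 0.3459 0.0947] diam 0.015868671792633137 tip-hole [-0.     -0.0026 -0.0167] washer-hole [-0.0004 -0.0008 -0.0767]
```

>>> servo_tool(series=[[-0.002, -0.012, 0, 0, 0, 0, 1], [-0.002, -0.012, -0.05, 0, 0, 0, 1], [-0.002, -0.012, -0.1, 0, 0, 0, 1], [-0.002, -0.012, -0.13, 0, 0, 0, 1], [-0.002, -0.012, -0.16, 0, 0, 0, 1], [-0.002, -0.012, -0.19, 0, 0, 0, 1], [-0.002, -0.012, -0.19, 0, 0, 0, 1], [-0.002, -0.012, -0.19, 0, 0, 0, 1]])

```text
time: 9.3
tool_pos: [0.4687, 0.3149, 0.1006]
tcp_rot: [-0.585, -3.087, 0.0]
wrist_force: [-0.5, 0.6, -3.7]
width: 0.27
grip_force: 60.8
```

Run:
```python
from h import *
np.set_printoptions(precision=4,suppress=True)
i,im=snap("wrist","w5");s=bot.read_state();print(s["tool_pos"],s["tcp_rot"],s["wrist_force"],s["torque"])
c=cv2.resize(im[60:160,260:365,::-1],None,fx=4,fy=4,interpolation=2)
i,im=snap("scene","s5"); g=cv2.resize(im[210:310,380:475,::-1],None,fx=4,fy=4,interpolation=2)
cv2.imwrite("pics/c5.png",np.hstack([c,g]))
```

```text
[0.4689 0.315  0.101 ] [0.5846 3.0864 0.0004] [ 0.1224 -0.2597 -4.5878] [ 0.042  -0.051  -0.0303]
```

View pics/c5.png

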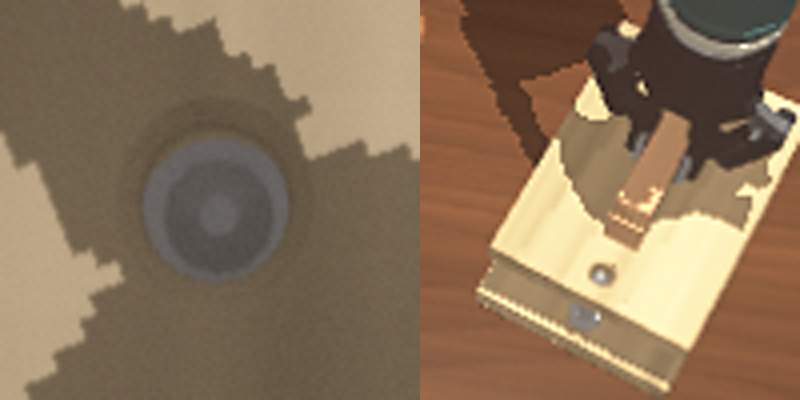

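The pin sits centred in the near hole, and the other pin's tip shows in the far hole in the scene view. No contact force, so I'll carry on down.

>>> servo_tool(series=[[0, 0, -0.03, 0, 0, 0, 1], [0, 0, -0.06, 0, 0, 0, 1], [0, 0, -0.09, 0, 0, 0, 1], [0, 0, -0.12, 0, 0, 0, 1], [0, 0, -0.15, 0, 0, 0, 1], [0, 0, -0.17, 0, 0, 0, 1], [0, 0, -0.19, 0, 0, 0, 1], [0, 0, -0.19, 0, 0, 0, 1], [0, 0, -0.19, 0, 0, 0, 1]])

```text
time: 10.3
tool_pos: [0.4687, 0.3149, 0.0723]
tcp_rot: [0.585, 3.087, 0.0]
wrist_force: [-0.0, -0.4, -4.2]
width: 0.271
grip_force: 60.8
```

>>> servo_tool(series=[[0, 0, -0.01, 0, 0, 0, 1], [0, 0, -0.02, 0, 0, 0, 1], [0, 0, -0.025, 0, 0, 0, 1], [0, 0, -0.03, 0, 0, 0, 1], [0, 0, -0.03, 0, 0, 0, 1], [0, 0, -0.03, 0, 0, 0, 1]])

```text
time: 10.9
tool_pos: [0.4688, 0.3149, 0.0678]
tcp_rot: [0.585, 3.087, 0.0]
wrist_force: [-0.5, 0.3, -4.7]
width: 0.273
grip_force: 60.9
```

Still carrying the full weight; a little further until the pad takes it.

>>> servo_tool(series=[[0, 0, -0.005, 0, 0, 0, 1], [0, 0, -0.01, 0, 0, 0, 1], [0, 0, -0.01, 0, 0, 0, 1], [0, 0, -0.01, 0, 0, 0, 1]])

```text
time: 11.3
tool_pos: [0.4688, 0.3149, 0.0678]
tcp_rot: [0.585, 3.087, 0.0]
wrist_force: [-4.1, -2.1, 7.1]
width: 0.267
grip_force: 62.3
```

The pad now takes the load (+12 N), so the board is seated. Releasing and retreating.

>>> servo_tool(series=[[0, 0, 0, 0, 0, 0, 0.6], [0, 0, 0, 0, 0, 0, 0.4], [0, 0, 0, 0, 0, 0, 0], [0, 0, 0, 0, 0, 0, 0], [0, 0, 0, 0, 0, 0, 0], [0, 0, 0, 0, 0, 0, 0], [0, 0, 0, 0, 0, 0, 0], [0, 0, 0, 0, 0, 0, 0]])

```text
time: 12.1
tool_pos: [0.4687, 0.3149, 0.0662]
tcp_rot: [-0.585, -3.087, 0.0]
wrist_force: [0.2, -0.8, -0.7]
width: 0.999
grip_force: 0.0
```

>>> servo_tool(series=[[0, 0, 0.1, 0, 0, 0, 0], [0, 0, 0.3, 0, 0, 0, 0], [0, 0, 0.6, 0, 0, 0, 0], [0, 0, 0.9, 0, 0, 0, 0], [0, 0, 1, 0, 0, 0, 0], [0, 0, 1, 0, 0, 0, 0]])

```text
time: 12.7
tool_pos: [0.4709, 0.3162, 0.2212]
tcp_rot: [0.583, 3.081, 0.009]
wrist_force: [0.3, -0.5, -0.0]
width: 1.002
grip_force: 0.0
```

Run:
```python
from h import *
np.set_printoptions(precision=4,suppress=True)
s=bot.read_state();print(s["time"],s["tool_pos"],s["width"],s["wrist_force"])
i,im=snap("wrist","w6")
for m in bot.trace("top_board","wrist")[:2]:
    p=max(cv2.findContours(m["mask"].astype(np.uint8),0,1)[0],key=cv2.contourArea)
    for z in (.047,): print(round(m["score"],2),cv2.minAreaRect((w(i,p.reshape(-1,2),z)[:,:2]*1000).astype(np.float32)))
for sc,u,v in at("board_grip","wrist")[:3]: print(sc,w(i,[u,v],.085)[0])
for sc,u,v in at("pin_a","wrist")[:3]: print("pin",sc,w(i,[u,v],.078)[0])
```

```text
12.7 [0.4709 0.3162 0.2212] 1.0015764904087847 [ 0.2925 -0.4718 -0.0281]
0.64 ((468.2002868652344, 314.73175048828125), (141.47804260253906, 201.24159240722656), 68.77851867675781)
pin 0.91 [0.3963 0.3434 0.078 ]
pin 0.82 [0.5414 0.284  0.078 ]
pin 0.22 [0.3689 0.1723 0.078 ]
```

The board's outline fits 200 × 140 mm at the home height, aligned at −21.2°, with both pins through. Handing in.

```bash
python3 -c "
from workcell import bot
print(bot.finish_job())"
```

```text
the job is handed in; nothing more can be done
None
```

The top board was lowered, held in the gripper, down both guide pins onto the paper pad, then released. The last camera check showed it level, aligned and fully home, and I handed the job in at about 13 s; no verdict came back.

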